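# Slide a seedling strip into the free row under the grow light

## Robot

A 7-joint arm with a two-finger parallel gripper is mounted at the origin on the work surface. World frame = base frame: x ahead of the robot, y to its left, z up, the work surface at z = 0. Lengths are in mm, angles in rad, forces in N, time in s.
With the tool pointing down it reaches from about 425 to 800 mm from the base axis. Payload 8.3 kg.
Tool frame: the origin (TCP) lies midway between the tips of the shut fingers; the grasp point (between the pads) lies 19 mm behind it (bot.pinch_z is the distance from the TCP to the grasp point, in mm); x points along the fingers, y is the direction in which the jaws open and shut, and the axes are right-handed (so a half turn about x gives the same grasp; the last joint's range is limited). The gripper opens to 85 mm and grips with 20 to 120 N. Pads are 22 mm wide; open, the fingers measure 114 mm over their backs; the gripper's body (76 mm by 85 mm) begins 54 mm behind the grasp point. The pads swing forward as they close: fully open they stand 13 mm farther back than shut.
Start: joints at [-1.313, 0.383, 0.016, 1.37, -0.006, 1.388, -0.046], TCP at [197.026, 593.113, 231.279] pointing down, gripper open.
Joint ranges: [-2.95, 2.95], [-0.25, 2.06], [-1.52, 1.56], [0.18, 2.33], [-1.44, 4.58], [0.02, 2.06], [-3.01, 3.01]. Speed limits (rad/s): [2.39, 2.39, 3.01, 3.01, 3.14, 3.14, 3.14].

## Interface

Orientations are given as a unit quaternion [w, x, y, z].
In Python, from bench import bot gives the robot as it stands.
- The arm moves only by the shell command python3 -m inch 'ROWS' [FORCE]. ROWS is JSON, a list of rows, each a list of 3 entries, a list of its own where there are three numbers: the shift along the world's x, y, z in cm, then the turn, a rotation vector about the world's x, y, z in degrees, then the closure in counts, from 0 (fully open) to 255 (shut). A call has 1 to 5 rows; each row shifts and turns the commanded pose from where the row before left it; what a row does not reach is not made up. A row lasts 1/8 s, in which the tool goes at most 62.5 mm and 10.7 degrees, less where a joint would pass 70% of its speed; a pose out of reach is approached as far as the arm can. A call is refused whole if a number of a shift passes 6.25 or a number of a turn 10.7, either way. A call with a gripper value outside its range is refused whole. The fingers move at their own pace and stop on an object; FORCE is the grip in N (left out, the last holds). Time passes only in rows, so rows that do not move let the fingers close. It gives the time, the measured TCP pose, the force and the opening at its end, in the units of the state.
- bot.observe(): the state, without advancing time (a new reading comes with each control period).
- bot.capture(name): name is "scene" or "top" or "wrist"; returns a dict with "frame" (384x512x3 uint8, red, green, blue), "fovy" (degrees; the focal length in pixels is half the picture's height over the tangent of half this angle, whatever the lens; pixels are square), "cx", "cy" (the principal point, pixels), "R" (3x3) and "t" (3): a world point X has camera coordinates R X + t. Camera axes: x right, y down, z forward; pixel columns grow to the right and rows downward; lengths in mm; the calibration is good to about 2 mm. A picture is of the moment at which its call begins. There is no depth.
- bot.sign_off(): hands the job in, once; it reports no verdict.
The state is a dict: "time_s": time; "qpos": joint angles; "qvel": joint speeds; "joint_efforts": joint torques, N m; "tcp_pos": TCP position; "orientation": TCP orientation; "ft_force": force on the tool from outside, world axes, zero at the start; "ft_torque": the same for the moment, N m; "width": finger opening in mm.
Only numpy, scipy, OpenCV 4.12 (cv2) and the standard library are available. Lean on these libraries where they do the work, as an engineer would, in place of code of your own. Each camera call takes 0.05 s, during which the arm holds its last target. There are 200 camera calls.

## Task

One row of the low wire rack under the grow light is still empty (only the grey felt shows there). Take the seedling strip that lies on the bench in front of the rack, slide it lengthwise into that row, under the light and square between its neighbours, and press it back until you feel it come up against the ledge at the back, without ramming it. Keep it from tipping so that no compost spills, and leave the other strips, the spray bottle and the clay pots where they are.

Things in the scene. Friction and masses are not known exactly. Their poses are not given: they have to be found in the camera images.
- strip: the seedling strip to put away: straight-sided yellow plastic trough, five cells in line, full of compost, 180 mm long (its x), 60 wide (y), 52 high, about 0.3 kg evenly spread, smooth upright walls; origin: centre of its underside. Both ends are alike, either may go in first. Seedlings stand 20 mm over the rim, are soft and do not count. It lies on the bench roughly crosswise to the robot
- rack: black bench-top wire rack, fixed, 220 mm deep (its x; front at x = -110, towards the robot), 350 wide (y); origin: its centre, on the bench. Round posts 19 mm thick, 247 high at x = +/-90, y = +/-165; bars close its two ends, front and back are open. Four rows run front to back at y = +/-36 and +/-108; three hold strips with 12 mm between, one is empty. A strip fully home has its centre at x = 0
- deck_front (a point): middle of the front upper edge of the rack's lower deck, axes as the rack's. The deck is a flat wire shelf, its top 34 mm above the bench, without a lip; its front edge is 25 mm deep. The near end of a strip that is fully home stands 20 mm behind this edge
- upper_front (a point): middle of the front lower edge of the rack's upper deck, straight above the lower deck's edge and 176 mm above the bench; the upper deck is as wide and deep as the lower and 25 mm thick. Two LED light battens hang under it across the rack, 80 and 170 mm behind this edge, each 30 mm deep, undersides 149 mm above the bench
- rail: the ledge at the back of the rack's lower deck: a wire rail 6 mm thick, 306 mm wide, 34 mm high above the deck, rigidly fixed to it; axes as the rack's; origin at the centre of the lower deck's top, its front face is 90 mm behind that (x = +90)
- mat: thin grey felt strip, 180 x 56 mm, 1 mm thick and soft, lying on the deck in the one empty row; origin at its centre, x along the row towards the back; it shows which row is free and where a strip stands when home (within 3 mm)
- rowA: another cell strip of the same make, 180 x 60 x 52 mm, loose, already standing in its row on the rack; origin at the centre of its underside, x along its length, z up
- rowB: another cell strip of the same make, 180 x 60 x 52 mm, loose, already standing in its row on the rack; origin at the centre of its underside, x along its length, z up
- rowC: another cell strip of the same make, 180 x 60 x 52 mm, loose, already standing in its row on the rack; origin at the centre of its underside, x along its length, z up
- sprayer: white spray bottle with blue trigger head, 72 mm across, 190 mm high, loose, standing on the bench at the right; origin at the centre of its foot
- pots: two nested terracotta pots, 84 mm across, 86 mm high, loose, standing on the bench at the left; origin at the centre of the foot
There are look-alikes about, which are no part of the job. What is shaped like the strip but pink or purple is not meant.

How it is judged (in metres and radians):
On the way:
1. the strip, in the empty row, is felt to press against the back ledge (over 2 N) (contact force between strip and rail above 2 N and x of strip in the frame of rack above -0.007 m and y of strip in the frame of mat between -0.012 and 0.012 m), for 0.05 s.
At the end, for the whole second after the job is handed in: The strip stands flat and at rest on the rack's lower deck in the row that was empty, up against the back ledge (gap under 3 mm), within 12 mm of the row's middle and square to it within 0.08 rad; the other three strips are still back in their rows (x of strip in the frame of rack between -0.003 and 0.004 m and y of strip in the frame of mat between -0.012 and 0.012 m and z of strip in the frame of rack between 0.03 and 0.038 m and angle between the x axis of strip and the x axis of rack, either way round below 0.08 rad and angle between strip's own z axis and vertical below 0.05 rad and linear speed of strip below 0.01 m/s and x of each of rowA, rowB, rowC in the frame of rack above -0.017 m); the robot touches nothing.
It fails at once if a strip already on the rack is shifted by more than 12 mm (distance of any of rowA, rowB, rowC from where it was at the start of the episode above 0.012 m).
It fails at once if the strip is rammed against the back ledge (over 30 N) (contact force between strip and rail above 30 N).
It fails at once if the strip is tipped by more than 0.5 rad, spilling compost (angle between strip's own z axis and vertical above 0.5 rad).
It fails at once if the spray bottle is shifted by more than 25 mm or knocked over (distance of sprayer from where it was at the start of the episode above 0.025 m or angle between sprayer's own z axis and vertical above 0.3 rad).
It fails at once if the stack of clay pots is shifted by more than 25 mm or knocked over (distance of pots from where it was at the start of the episode above 0.025 m or angle between pots's own z axis and vertical above 0.3 rad).
It also fails if it takes over 64 s, if anything falls off the work surface, if the arm or the gripper's body presses on something with over 40 N, if the wrist force passes 120 N, or if a joint passes its speed limit or range.

## Working session

There is one attempt and no reset: what is moved stays moved. The work goes in short steps, Python scripts to look and compute and a shell command to move; the robot and the scene stay as the last step left them, time stands still between calls to the robot, and variables do not carry over. Pictures are saved under pics/ and viewed, about 8 in all and at most 12, crops included, and the job is handed in when it is done.

```bash
ls; mkdir -p pics
cat > h.py <<'E'
import numpy as np, cv2
from bench import bot
def cap(n,fn=None):
    c=bot.capture(n); c['R']=np.array(c['R']);c['t']=np.array(c['t'])
    c['f']=c['frame'].shape[0]/2/np.tan(np.radians(c['fovy'])/2)
    if fn: cv2.imwrite('pics/'+fn,c['frame'][:,:,::-1])
    return c
def ray(c,u,v,z):
    d=c['R'].T@np.array([(u-c['cx'])/c['f'],(v-c['cy'])/c['f'],1]); o=-c['R'].T@c['t']
    return o+d*(z-o[2])/d[2]
def proj(c,X):
    p=c['R']@np.array(X,float)+c['t']; return p[:2]/p[2]*c['f']+[c['cx'],c['cy']]
E
python3 - <<'E'
from h import *
import pickle
o=bot.observe(); print(o)
a=cap('scene');b=cap('top')
pickle.dump((a,b),open('ab.pkl','wb'))
for c in(a,b): print(-c['R'].T@c['t'],c['f'],c['cx'],c['cy'])
im=np.vstack([cv2.resize(a['frame'],None,fx=.78,fy=.78),cv2.resize(b['frame'],None,fx=.78,fy=.78)])
cv2.imwrite('pics/1.png',im[:,:,::-1])
E
```

```text
pics
{'time_s': 0.0, 'qpos': array([-1.31291393,  0.38418719,  0.01634767,  1.37117075, -0.00629343,
        1.38817437, -0.04651786]), 'qvel': array([ 0.00018594, -0.00161769, -0.00033993, -0.00024799, -0.00059563,
        0.00196273, -0.00159737]), 'joint_efforts': array([ 7.75630269e-04, -6.27591634e+01,  8.44675954e-01, -3.71827769e+01,
        1.66274066e-02,  1.38813659e-02, -1.27198373e-05]), 'tcp_pos': array([196.86408985, 592.65906188, 230.30289783]), 'orientation': array([ 0.69793786,  0.1122417 ,  0.69813154, -0.1135645 ]), 'ft_force': array([-0.46301275, -0.36001118, -0.66769356]), 'ft_torque': array([-0.02707195,  0.06469998, -0.03875643]), 'width': 85.45396651173459}
[ 244.12110509   99.17112693 1153.83783076] 425.9886021338364 251.67667679630534 197.28310922328006
[ 363.15487204   -7.133327   1243.75151992] 451.8903832259806 251.6379344830323 202.8355732688408
```

View pics/1.png

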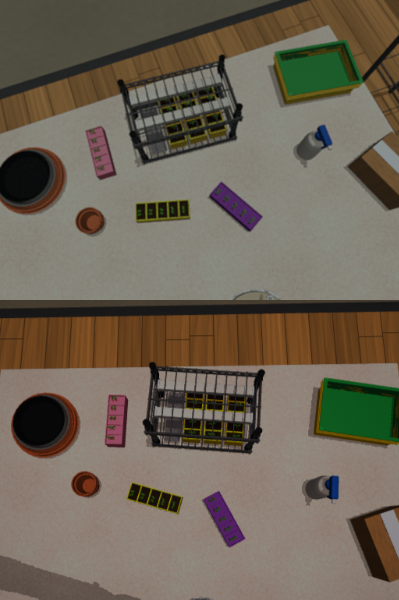

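The top picture shows the rack (about (260,140) px full-res), its left row empty. Candidates in the picture as shown: yellow strip with compost (155,498), purple (224,519), pink (117,420), so yellow is the target. The next step is a close crop and measurement.

Run:
```python
from h import *
import pickle
a,b=pickle.load(open('ab.pkl','rb'))
im=b['frame']
cv2.imwrite('pics/2.png',cv2.resize(im[60:320,130:400],None,fx=2.3,fy=2.3,interpolation=cv2.INTER_CUBIC)[:,:,::-1])
for n,c in(('scene',a),('top',b)):
    hsv=cv2.cvtColor(c['frame'],cv2.COLOR_RGB2HSV)
    m=cv2.inRange(hsv,(22,120,60),(35,255,255))
    m=cv2.morphologyEx(m,cv2.MORPH_CLOSE,np.ones((7,7)))
    k,l,s,ce=cv2.connectedComponentsWithStats(m)
    for i in range(1,k):
        if s[i,4]>150:
            pts=np.argwhere(l==i)[:,::-1].astype(np.float32)
            P=np.array([ray(c,u,v,52)[:2] for u,v in pts],np.float32)
            print(n,ce[i].round(),s[i,4],'rect@z52',cv2.minAreaRect(P))
    for nm,(lo,hi) in dict(purple=((130,80,40),(155,255,255)),pot=((3,110,60),(12,255,255)),blue=((105,150,60),(125,255,255))).items():
        m=cv2.inRange(hsv,lo,hi);k,l,s,ce=cv2.connectedComponentsWithStats(m)
        for i in range(1,k):
            if s[i,4]>150:print(n,nm,ce[i].round(),s[i,4],ray(c,*ce[i],50).round())
```

```text
scene [424.  71.] 285 rect@z52 ((792.6351928710938, -644.7970581054688), (193.02359008789062, 88.42012786865234), 42.11014175415039)
scene [395. 114.] 1282 rect@z52 ((736.3911743164062, -561.974365234375), (301.2579650878906, 213.37379455566406), 80.10881042480469)
scene [239. 129.] 434 rect@z52 ((801.3040771484375, -66.48797607421875), (213.7815704345703, 54.32652282714844), 84.73206329345703)
scene [251. 168.] 1301 rect@z52 ((681.249755859375, -55.03582763671875), (211.37416076660156, 98.1092758178711), 84.97122192382812)
scene [208. 272.] 695 rect@z52 ((447.72039794921875, 151.6283721923828), (176.45223999023438, 64.14768981933594), 73.1817855834961)
scene purple [302. 264.] 1473 [375. -82.  50.]
scene pot [ 56. 239.] 1500 [669. 503.  50.]
scene pot [116. 282.] 772 [502. 384.  50.]
scene blue [417. 173.] 195 [ 496. -477.   50.]
top [443. 166.] 862 rect@z52 ((740.0858764648438, -564.5879516601562), (285.7728576660156, 201.85250854492188), 80.16616821289062)
top [276. 133.] 545 rect@z52 ((784.8658447265625, -61.198829650878906), (211.0537567138672, 56.3538818359375), 84.9000244140625)
top [272. 174.] 893 rect@z52 ((676.4019775390625, -51.6253662109375), (209.16635131835938, 76.5489730834961), 85.40836334228516)
top [198. 253.] 615 rect@z52 ((453.00518798828125, 149.83657836914062), (183.47071838378906, 61.42618179321289), 73.25506591796875)
top purple [287. 281.] 1508 [379. -84.  50.]
top pot [ 70. 168.] 1601 [691. 504.  50.]
top pot [110. 236.] 618 [502. 386.  50.]
top blue [429. 240.] 258 [ 481. -459.   50.]
```

View pics/2.png

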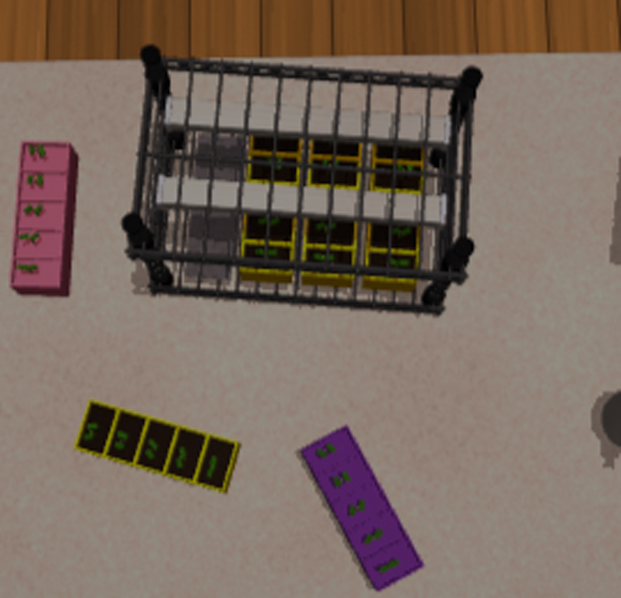

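The crop confirms that the yellow strip at crop (158,446) is the target. The empty left row shows its felt at crop (188–240, 135–282). Next I measure the felt and the rack yaw.

Run:
```python
from h import *
import pickle
a,b=pickle.load(open('ab.pkl','rb'))
im=b['frame']; print(im[175,215:228].tolist()); print(im[175,205:215].tolist())
out=[]
for n,c,roi in(('top',b,(195,100,240,190)),('scene',a,(165,110,225,205))):
    hsv=cv2.cvtColor(c['frame'],cv2.COLOR_RGB2HSV).astype(int)
    f=c['frame'].astype(int)
    m=((f[:,:,2]-f[:,:,0]>1)&(f.mean(2)>60)&(f.mean(2)<135)).astype(np.uint8)
    z=np.zeros_like(m);x0,y0,x1,y1=roi;z[y0:y1,x0:x1]=m[y0:y1,x0:x1]
    z=cv2.morphologyEx(z,cv2.MORPH_OPEN,np.ones((2,2)))
    k,l,s,ce=cv2.connectedComponentsWithStats(z)
    keep=np.isin(l,[i for i in range(1,k) if s[i,4]>25])
    pts=np.argwhere(keep)[:,::-1].astype(np.float32)
    P=np.array([ray(c,u,v,35)[:2] for u,v in pts],np.float32)
    print(n,len(P),cv2.minAreaRect(P),P.min(0),P.max(0))
    v=c['frame'].copy();v[keep]=(0,255,0)
    out.append(cv2.resize(v[y0-20:y0+100,x0-40:x0+80],(390,390)))
cv2.imwrite('pics/3.png',np.hstack(out)[:,:,::-1])
```

```text
[[65, 57, 58], [65, 58, 59], [47, 41, 42], [58, 51, 52], [62, 56, 56], [62, 54, 56], [60, 54, 54], [63, 56, 57], [64, 57, 57], [62, 55, 56], [58, 51, 53], [57, 50, 51], [57, 51, 51]]
[[107, 95, 87], [100, 87, 79], [141, 130, 119], [70, 64, 61], [68, 59, 55], [109, 97, 91], [79, 71, 71], [75, 66, 68], [75, 66, 68], [67, 59, 60]]Traceback (most recent call last):
  File "<stdin>", line 16, in <module>
cv2.error: OpenCV(4.12.0) /io/opencv/modules/imgproc/src/convhull.cpp:143: error: (-215:Assertion failed) total >= 0 && (depth == CV_32F || depth == CV_32S) in function 'convexHull'
```

Run:
```python
from h import *
import pickle
a,b=pickle.load(open('ab.pkl','rb'))
out=[]
for n,c,roi in(('top',b,(195,112,240,190)),('scene',a,(165,115,225,205))):
    f=cv2.medianBlur(c['frame'],3).astype(float)
    r=f[:,:,2]/(f[:,:,0]+1)
    m=((r>.85)&(r<1.02)&(f.mean(2)>45)&(f.mean(2)<110)).astype(np.uint8)
    z=np.zeros_like(m);x0,y0,x1,y1=roi;z[y0:y1,x0:x1]=m[y0:y1,x0:x1]
    z=cv2.morphologyEx(z,cv2.MORPH_OPEN,np.ones((5,5)))
    k,l,s,ce=cv2.connectedComponentsWithStats(z)
    keep=np.isin(l,[i for i in range(1,k) if s[i,4]>40])
    pts=np.argwhere(keep)[:,::-1].astype(np.float32)
    P=np.array([ray(c,u,v,35)[:2] for u,v in pts],np.float32)
    if len(P):print(n,len(P),cv2.minAreaRect(P),P.min(0),P.max(0))
    v=c['frame'].copy();v[keep]=(0,255,0)
    out.append(cv2.resize(v[y0-20:y0+100,x0-40:x0+80],(390,390)))
cv2.imwrite('pics/3.png',np.hstack(out)[:,:,::-1])
```

```text
top 251 ((722.78564453125, 87.90570831298828), (49.27142333984375, 138.26353454589844), 82.95149230957031) [654.0656    56.641113] [789.5869  115.16971]
scene 1313 ((737.449951171875, 112.10305786132812), (124.34136199951172, 200.65077209472656), 85.22766876220703) [634.4393   42.82788] [836.32434 171.46124]
```

View pics/3.png

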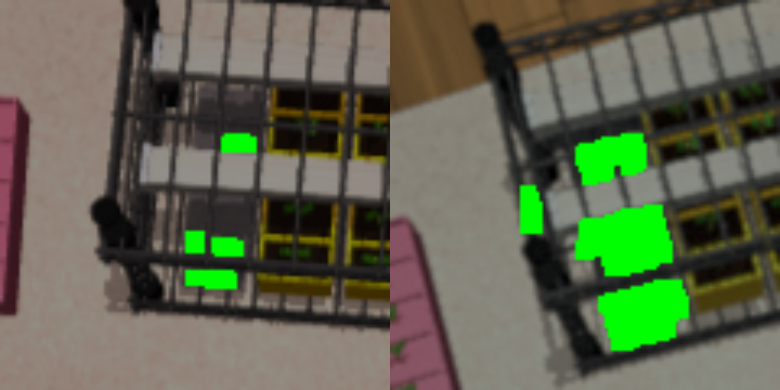

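The felt's near-left corner is at panel (184,290), near-right at (240,291) and far-left at (194,84). The post tops in crop 2 are at (132,222), (150,52), (470,76) and (461,248).

Run:
```python
from h import *
import pickle
a,b=pickle.load(open('ab.pkl','rb'))
T=np.array([ray(b,130+u/2.3,60+v/2.3,247)[:2] for u,v in((132,222),(150,52),(470,76),(461,248))])
print('tops',T.round(),'centre',T.mean(0), 'expect 180x330',np.linalg.norm(T[0]-T[1]),np.linalg.norm(T[2]-T[3]),np.linalg.norm(T[0]-T[3]),np.linalg.norm(T[1]-T[2]))
for s in (T[1]-T[0],T[2]-T[3]): print(np.degrees(np.arctan2(s[1],s[0])))
for s in (T[0]-T[3],T[1]-T[2]): print(np.degrees(np.arctan2(s[1],s[0]))-90)
M=np.array([ray(b,155+u/3.25,92+v/3.25,35)[:2] for u,v in((184,290),(240,291),(194,84))]);print(M.round())
yaw=np.radians(-4.8)
R=np.array([[np.cos(yaw),-np.sin(yaw)],[np.sin(yaw),np.cos(yaw)]])
c=T.mean(0); print('mat pred',c+R@[0,108])
print('mat corners pred',[(c+R@p).round() for p in([-90,136],[-90,80],[90,136])])
# scene mat near edge / row fronts
for n,cc,d in(('top',b,(155,92)),('scene',a,(125,95))):
  for p in([-90,136,35],[-90,80,35],[90,136,35],[-110,-165+0,34],[-90,165,247],[-90,66,86],[-90,6,86]):
    X=np.r_[c+R@p[:2],p[2]]; q=proj(cc,X); print(n,p,((q-d)*3.25).round())
```

```text
tops [[ 660.  150.]
 [ 841.  134.]
 [ 809. -193.]
 [ 628. -176.]] centre [734.31152737 -20.92291459] expect 180x330 181.83773419584034 181.5615613794681 327.5038988255282 328.6626364213879
-5.005070540547274
-5.369890016359808
-5.543377193905272
-5.5902684575217165
[[651. 116.]
 [650.  69.]
 [835. 108.]]
mat pred [743.34873445  86.69831421]
mat corners pred [array([656., 122.]), array([651.,  66.]), array([835., 107.])]
top [-90, 136, 35] [177. 285.]
top [-90, 80, 35] [243. 289.]
top [90, 136, 35] [195.  83.]
top [-110, -165, 34] [532. 332.]
top [-90, 165, 247] [104. 211.]
top [-90, 66, 86] [256. 276.]
top [-90, 6, 86] [330. 281.]
scene [-90, 136, 35] [226. 331.]
scene [-90, 80, 35] [289. 314.]
scene [90, 136, 35] [179. 147.]
scene [-110, -165, 34] [569. 261.]
scene [-90, 165, 247] [145. 246.]
scene [-90, 66, 86] [300. 289.]
scene [-90, 6, 86] [370. 270.]
```

```bash
cat >> h.py <<'E'
from scipy.spatial.transform import Rotation as Ro
def tool():
    o=bot.observe(); q=o['orientation']; return o,Ro.from_quat([q[1],q[2],q[3],q[0]])
U=np.array([.289,.957,0]); S=np.array([451,150,0.])
ROW=np.array([.9959,-.0906,0]); MAT=np.array([743.9,86.7,34])
E
python3 - <<'E'
from h import *
print(bot.pinch_z)
o,r=tool(); print(r.as_matrix().round(3))
y=r.as_matrix()[:,1]; 
for n in (np.array([-.957,.289,0]),np.array([.957,-.289,0])):
    print('yaw needed',np.degrees(np.arctan2(y[0]*n[1]-y[1]*n[0],y[:2]@n[:2])))
d=(U+[0,0,-1])/np.sqrt(2); G=S-45*U+[0,0,28]
print('TCP target',G+26*d,'d',d, 'pre',G-80*d)
print('tilt rotvec deg total', (45*np.cross([0,0,-1],U)))
E
```

```text
18.700000000000003
[[-0.001  0.315  0.949]
 [-0.002  0.949 -0.315]
 [-1.    -0.002  0.   ]]
yaw needed 91.57533345758833
yaw needed -88.42466654241169
TCP target [443.30820035 124.52923093   9.61522369] d [ 0.20435386  0.67670119 -0.70710678] pre [421.64669122  52.79890483  84.56854249]
tilt rotvec deg total [ 43.065 -13.005   0.   ]
```

```bash
R='x'; python3 -m inch '[[[1.44,-3.78,0],[0,0,-5.9],0],[[1.44,-3.78,0],[0,0,-5.9],0],[[1.44,-3.78,0],[0,0,-5.9],0],[[1.44,-3.78,0],[0,0,-5.9],0],[[1.44,-3.78,0],[0,0,-5.9],0]]' 100
python3 -m inch '[[[1.44,-3.78,0],[0,0,-5.9],0],[[1.44,-3.78,0],[0,0,-5.9],0],[[1.44,-3.78,0],[0,0,-5.9],0],[[1.44,-3.78,0],[0,0,-5.9],0],[[1.44,-3.78,0],[0,0,-5.9],0]]'
python3 -m inch '[[[1.44,-3.78,0],[0,0,-5.9],0],[[1.44,-3.78,0],[0,0,-5.9],0],[[1.44,-3.78,0],[0,0,-5.9],0],[[1.44,-3.78,0],[0,0,-5.9],0],[[1.44,-3.78,0],[0,0,-5.9],0]]'
python3 -m inch '[[[0,0,0],[8.6,-2.6,0],0],[[0,0,0],[8.6,-2.6,0],0],[[0,0,0],[8.6,-2.6,0],0],[[0,0,0],[8.6,-2.6,0],0],[[0,0,0],[8.6,-2.6,0],0]]'
python3 - <<'E'
from h import *
o,r=tool(); print(o['tcp_pos'],o['qpos'].round(2)); print(r.as_matrix().round(3))
c=cap('wrist','4.png')
E
```

```text
time_s: 0.72
tcp_pos: [269.3, 402.6, 230.9]
orientation: [0.646, 0.288, 0.646, -0.288]
ft_force: [0.6, -0.7, -0.1]
width: 85.2
time_s: 1.35
tcp_pos: [341.2, 213.7, 231.1]
orientation: [0.551, 0.443, 0.551, -0.443]
ft_force: [-0.3, 0.3, 0.4]
width: 85.2
time_s: 1.98
tcp_pos: [413.1, 24.8, 231.1]
orientation: [-0.42, -0.569, -0.42, 0.569]
ft_force: [0.5, -0.2, 0.4]
width: 85.6
time_s: 2.6
tcp_pos: [413.2, 25.5, 232.2]
orientation: [0.227, 0.744, 0.55, -0.305]
ft_force: [0.1, 0.6, -2.0]
width: 85.6
[413.24756454  25.45500865 232.18467219] [-0.72 -0.13  1.18  2.11 -0.69  1.29  0.42]
[[ 0.209  0.956 -0.204]
 [ 0.679 -0.292 -0.673]
 [-0.703  0.002 -0.711]]
```

View pics/4.png

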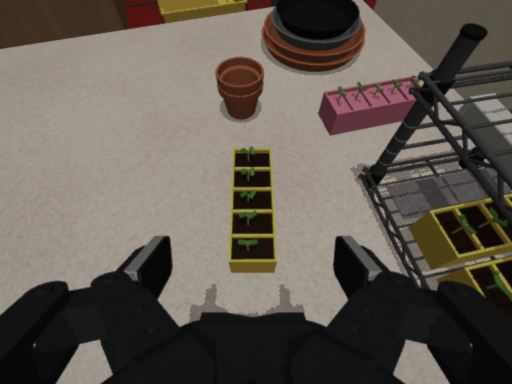

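The wrist view shows the yellow strip aligned with the jaws: near end at (253,270), far end at (252,150), nothing between. I refine its position from this view.

Run:
```python
from h import *
c=cap('wrist')
P=[ray(c,u,v,52)[:2] for u,v in((232,248),(274,248),(234,150),(271,150))]
P=np.array(P);print(P.round(1)); print(P.mean(0), np.linalg.norm(P[0]-P[1]),np.linalg.norm(P[2]-P[0]),np.linalg.norm(P[3]-P[1]))
a=(P[2]+P[3]-P[0]-P[1]);print(np.degrees(np.arctan2(a[1],a[0])))
print('base near end', ray(c,253,271,0))
```

```text
[[407.6  87.9]
 [458.1  72.1]
 [452.6 241.6]
 [507.9 224.4]]
[456.56869975 156.49156535] 52.96523639784647 160.12437592407917 160.21268901128852
72.7811767811465
base near end [428.69505859  65.84675788   0.        ]
```

```bash
python3 -m inch '[[[0.22,0.67,-3.8],[0,0,0],0],[[0.22,0.67,-3.8],[0,0,0],0],[[0.22,0.67,-3.8],[0,0,0],0],[[0.22,0.67,-3.8],[0,0,0],0],[[0,0,0],[0,0,0],0]]'
python3 -m inch '[[[0.37,1.22,-1.27],[0,0,0],0],[[0.37,1.22,-1.27],[0,0,0],0],[[0.37,1.22,-1.27],[0,0,0],0],[[0.37,1.22,-1.27],[0,0,0],0],[[0.37,1.22,-1.27],[0,0,0],0]]'
python3 -m inch '[[[0,0,0],[0,0,0],0],[[0,0,0],[0,0,0],0]]'
python3 - <<'E'
from h import *
o,r=tool(); print(o['tcp_pos'],o['qpos'].round(2)); print(r.as_matrix().round(3))
c=cap('wrist','5.png')
E
```

```text
time_s: 3.32
tcp_pos: [419.3, 54.7, 76.4]
orientation: [0.226, 0.739, 0.553, -0.312]
ft_force: [-0.1, -0.3, 0.6]
width: 85.2
time_s: 3.95
tcp_pos: [441.2, 115.3, 17.5]
orientation: [0.228, 0.741, 0.551, -0.307]
ft_force: [-0.5, -0.4, -0.1]
width: 85.1
time_s: 4.2
tcp_pos: [440.9, 113.9, 17.3]
orientation: [0.228, 0.742, 0.551, -0.307]
ft_force: [0.5, -1.0, -0.4]
width: 85.3
[440.87050546 113.91555084  17.25944632] [-0.54  0.56  0.91  2.3  -1.41  1.26  1.07]
[[ 0.205  0.957 -0.205]
 [ 0.677 -0.289 -0.677]
 [-0.707  0.    -0.707]]
```

View pics/5.png

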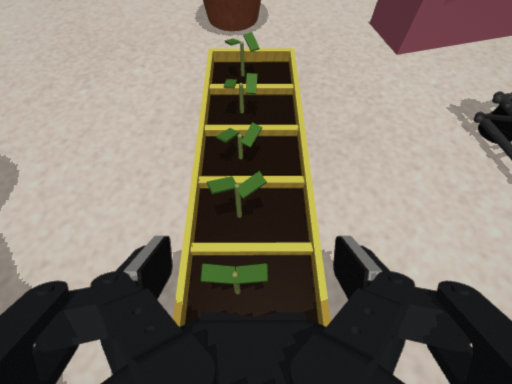

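The strip sits centred between the jaws, but q4 and q5 are nearly at their limits. I back off and test without the strip how close in a forward-tilted (30°) pose is reachable.

```bash
python3 -m inch '[[[-0.37,-1.22,1.27],[0,0,0],0],[[-0.37,-1.22,1.27],[0,0,0],0],[[-0.37,-1.22,1.27],[0,0,0],0],[[-0.37,-1.22,1.27],[0,0,0],0],[[-0.37,-1.22,1.27],[0,0,0],0]]' 
python3 -m inch '[[[0,0,1.5],[-7.2,2.2,0],0],[[0,0,1.5],[-7.2,2.2,0],0],[[1,1,0],[0,0,-9.8],0],[[1,1,0],[0,0,-9.8],0],[[1,1,0],[0,0,-9.8],0]]' 
python3 -m inch '[[[1,1,0],[0,0,-9.8],0],[[1,1,0],[0,0,-9.8],0],[[1,1,0],[0,0,-9.8],0],[[1,0,0],[0,0,-9.8],0],[[1,0,0],[0,0,-9.8],0]]'
python3 - <<'E'
from h import *
o,r=tool(); print(o['tcp_pos'],o['qpos'].round(2)); print(r.as_matrix().round(3))
E
python3 -m inch '[[[-0.5,0,-1],[0,0,0],0],[[-0.5,0,-1],[0,0,0],0],[[0,0,0],[0,0,0],0]]'
python3 - <<'E'
from h import *
o,r=tool(); print(o['tcp_pos'],o['qpos'].round(2)); print(r.as_matrix().round(3))
E
```

```text
time_s: 4.88
tcp_pos: [421.7, 51.9, 80.3]
orientation: [0.228, 0.742, 0.55, -0.308]
ft_force: [0.7, 0.0, 0.2]
width: 85.3
time_s: 5.5
tcp_pos: [436.5, 69.4, 111.1]
orientation: [0.231, 0.77, 0.416, -0.425]
ft_force: [-0.2, 0.0, 1.4]
width: 85.5
time_s: 6.12
tcp_pos: [459.8, 67.8, 125.5]
orientation: [0.186, 0.819, 0.311, -0.444]
ft_force: [0.4, -0.2, 0.2]
width: 85.2
[459.77466191  67.77657863 125.52544232] [ 0.25 -0.11 -0.17  2.32 -0.73  0.63 -0.21]
[[ 0.412  0.675 -0.613]
 [ 0.343 -0.738 -0.581]
 [-0.844  0.029 -0.535]]
time_s: 6.5
tcp_pos: [456.0, 64.5, 118.2]
orientation: [0.188, 0.819, 0.309, -0.445]
ft_force: [-0.2, -1.0, -0.8]
width: 85.4
[455.9971445   64.5392965  118.15059658] [ 0.67 -0.11 -0.55  2.33 -0.8   0.65 -0.12]
[[ 0.413  0.673 -0.613]
 [ 0.338 -0.738 -0.583]
 [-0.845  0.033 -0.533]]
```

Run:
```python
import numpy as np
from scipy.optimize import least_squares
D=[([196.86,592.66,230.3],[-.001,-.002,-1],1.371),([413.25,25.46,232.2],[.209,.679,-.703],2.11),([440.87,113.9,17.26],[.205,.677,-.707],2.30),([459.8,67.8,125.5],[.412,.343,-.844],2.32)]
q2=.384;q4=1.371
def f(p):
    h,a,b,L=p
    e=[]
    for t,d,q in D:
        W=np.array(t)-L*np.array(d)-[0,0,h]
        e.append(np.linalg.norm(W)-np.sqrt(a*a+b*b+2*a*b*np.cos(q)))
    e+= [a*np.sin(q2)+b*np.sin(q2+q4)-624.5, h+a*np.cos(q2)+b*np.cos(q2+q4)-L-230.3]
    return e
s=least_squares(f,[330,450,450,200]);print(s.x,np.round(s.fun,1))
h,a,b,L=s.x
dm=np.sqrt(a*a+b*b+2*a*b*np.cos(2.3))
for th in(0,15,20,25,30,45):
  for z in(60,80,120):
    t=np.radians(th); wz=z+L*np.cos(t)-h
    print(th,z,'min TCP r',round(np.sqrt(max(dm**2-wz**2,0))+L*np.sin(t)))
```

```text
[232.83547071 465.34617883 463.4157703  346.02176924] [-5.6  9.9 10.7 -0.3  5.4  3.1]
0 60 min TCP r 338
0 80 min TCP r 327
0 120 min TCP r 299
15 60 min TCP r 433
15 80 min TCP r 423
15 120 min TCP r 398
20 60 min TCP r 466
20 80 min TCP r 456
20 120 min TCP r 433
25 60 min TCP r 499
25 80 min TCP r 490
25 120 min TCP r 468
30 60 min TCP r 531
30 80 min TCP r 523
30 120 min TCP r 503
45 60 min TCP r 617
45 80 min TCP r 613
45 120 min TCP r 600
```

```bash
cat >> h.py <<'E'
def need(d,jaw,T):
    o,r=tool(); d=np.array(d)/np.linalg.norm(d); jaw=np.array(jaw,float); jaw-=d*(jaw@d); jaw/=np.linalg.norm(jaw)
    M=np.c_[d,jaw,np.cross(d,jaw)]
    print('shift cm',((np.array(T)-o['tcp_pos'])/10).round(2),'turn',np.degrees((Ro.from_matrix(M)*r.inv()).as_rotvec()).round(1),'tcp',o['tcp_pos'].round(1),'q',o['qpos'].round(2),'F',o['ft_force'].round(1),'w',round(o['width'],1))
E
python3 -c "
from h import *
need([.122,.404,-.906],[.957,-.289,0],[437,102,100])"
```

```text
shift cm [-1.9   3.75 -1.82] turn [-5.2  5.5 30.7] tcp [456.   64.5 118.2] q [ 0.67 -0.11 -0.55  2.33 -0.8   0.65 -0.12] F [-0.2 -1.  -0.8] w 85.4
```

```bash
python3 -m inch '[[[-0.5,0.9,0.7],[-1.3,1.4,7.7],0],[[-0.5,0.9,0],[-1.3,1.4,7.7],0],[[-0.5,0.9,-1],[-1.3,1.4,7.7],0],[[-0.5,0.9,-1],[-1.3,1.4,7.7],0],[[0,0,0],[0,0,0],0]]' 
python3 -c "
from h import *
need([.122,.404,-.906],[.957,-.289,0],[437,102,84])"
```

```text
time_s: 7.12
tcp_pos: [436.2, 104.1, 104.8]
orientation: [0.321, 0.674, 0.507, -0.431]
ft_force: [-0.4, 0.3, 0.3]
width: 85.2
shift cm [ 0.08 -0.21 -2.08] turn [-0.1 -0.2 -0.5] tcp [436.2 104.1 104.8] q [ 0.6   0.09 -0.59  2.13 -0.49  0.88  0.04] F [-0.4  0.3  0.3] w 85.2
```

```bash
python3 -m inch '[[[0.08,-0.2,-1.86],[0,0,0],0],[[0.2,0.7,-1.86],[0,0,0],0],[[0.25,0.8,-1.86],[0,0,0],0],[[0.25,0.8,-1.86],[0,0,0],0],[[0.25,0.8,-1.86],[0,0,0],0]]' 
python3 -m inch '[[[0,0,0],[0,0,0],0],[[0,0,0],[0,0,0],0]]' 
python3 -c "
from h import *
need([.122,.404,-.906],[.957,-.289,0],[447,134,12])
c=cap('wrist','6.png')"
```

```text
time_s: 7.75
tcp_pos: [446.4, 131.6, 11.5]
orientation: [0.321, 0.675, 0.504, -0.432]
ft_force: [-0.1, 0.1, 0.3]
width: 85.4
time_s: 8.0
tcp_pos: [446.5, 131.9, 12.6]
orientation: [0.321, 0.675, 0.505, -0.431]
ft_force: [0.3, -0.6, 1.7]
width: 85.2
shift cm [ 0.05  0.21 -0.06] turn [-0.  -0.1 -0.4] tcp [446.5 131.9  12.6] q [ 0.51  0.3  -0.6   2.19 -0.44  0.6   0.  ] F [ 0.3 -0.6  1.7] w 85.2
```

View pics/6.png

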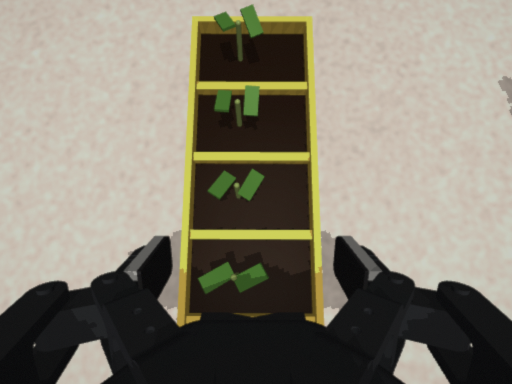

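The strip is centred between the pads, gripped over cells 4 and 5. Close and lift.

```bash
python3 -m inch '[[[0,0,0],[0,0,0],80],[[0,0,0],[0,0,0],120],[[0,0,0],[0,0,0],160],[[0,0,0],[0,0,0],200],[[0,0,0],[0,0,0],200]]' 100
python3 -m inch '[[[0,0,0],[0,0,0],200],[[0,0,0.5],[0,0,0],200],[[0,0,1.5],[0,0,0],200],[[0,0,2],[0,0,0],200],[[0,0,2],[0,0,0],200]]' 
python3 -c "
from h import *
need([.122,.404,-.906],[.957,-.289,0],[447,134,72])
c=cap('wrist')
hsv=cv2.cvtColor(c['frame'],cv2.COLOR_RGB2HSV)
m=cv2.inRange(hsv,(22,120,60),(35,255,255));ys,xs=np.where(m[:300]);print(xs.min(),xs.max(),ys.min(),[np.where(m[r])[0][[0,-1]].tolist() for r in (40,100,200) if m[r].any()])
"
```

```text
time_s: 8.68
tcp_pos: [446.6, 131.9, 12.9]
orientation: [0.322, 0.675, 0.506, -0.431]
ft_force: [-5.5, -4.5, 12.9]
width: 59.3
time_s: 9.3
tcp_pos: [445.8, 132.3, 72.6]
orientation: [0.321, 0.675, 0.506, -0.431]
ft_force: [1.4, -0.2, -2.2]
width: 58.9
shift cm [ 0.12  0.17 -0.06] turn [-0.1 -0.2 -0.5] tcp [445.8 132.3  72.6] q [ 0.54  0.17 -0.62  2.14 -0.46  0.76 -0.03] F [ 1.4 -0.2 -2.2] w 58.9
181 324 17 [[192, 312], [190, 315], [185, 319]]
```

```bash
python3 -m inch '[[[1,-0.3,0],[0,0,-8],200],[[1,-0.3,0],[0,0,-8],200],[[0.8,-0.3,0],[0,0,-8],200],[[0.7,-0.3,0],[0,0,-8],200],[[0.6,-0.3,0],[0,0,-8],200]]'
python3 -m inch '[[[0.6,-0.3,0],[0,0,-8],200],[[0.6,-0.3,0],[0,0,-8],200],[[0,0,0],[0,0,-8],200],[[0,0,0],[0,0,-8],200],[[0,0,0],[0,0,-6.4],200]]'
python3 -c "
from h import *
need([.421,-.0383,-.906],[-.0906,-.9959,0],[500,109,60])"
```

```text
time_s: 9.98
tcp_pos: [486.8, 117.0, 71.5]
orientation: [0.153, 0.808, 0.243, -0.515]
ft_force: [-0.6, 0.8, -3.1]
width: 59.5
time_s: 10.6
tcp_pos: [495.4, 111.5, 70.1]
orientation: [0.004, 0.841, 0.008, -0.541]
ft_force: [-0.5, -0.3, -1.9]
width: 58.8
shift cm [ 0.46 -0.25 -1.01] turn [-0.1 -0.5 -6.2] tcp [495.4 111.5  70.1] q [ 0.08  0.07 -0.48  2.25  0.41  0.47 -2.28] F [-0.5 -0.3 -1.9] w 58.8
```

```bash
python3 -m inch '[[[0.3,-0.2,-0.5],[0,0,-3],200],[[0.2,0,-0.5],[0,0,-3],200],[[0,0,0],[0,0,0],200],[[0,0,0],[0,0,0],200]]'
python3 - <<'E'
from h import *
need([.421,-.0383,-.906],[-.0906,-.9959,0],[500,109,60])
a=cap('scene');b=cap('top')
im=np.hstack([cv2.resize(b['frame'][70:270,150:330],(390,433)),cv2.resize(a['frame'][90:290,120:300],(390,433))])
cv2.imwrite('pics/7.png',im[:,:,::-1])
E
```

```text
time_s: 11.1
tcp_pos: [500.8, 109.7, 60.6]
orientation: [-0.023, 0.84, -0.034, -0.541]
ft_force: [-0.3, 0.9, -1.7]
width: 58.7
shift cm [-0.08 -0.07 -0.06] turn [-0.1 -0.5 -0.4] tcp [500.8 109.7  60.6] q [ 0.03  0.11 -0.46  2.23  0.54  0.49 -2.52] F [-0.3  0.9 -1.7] w 58.7
```

View pics/7.png

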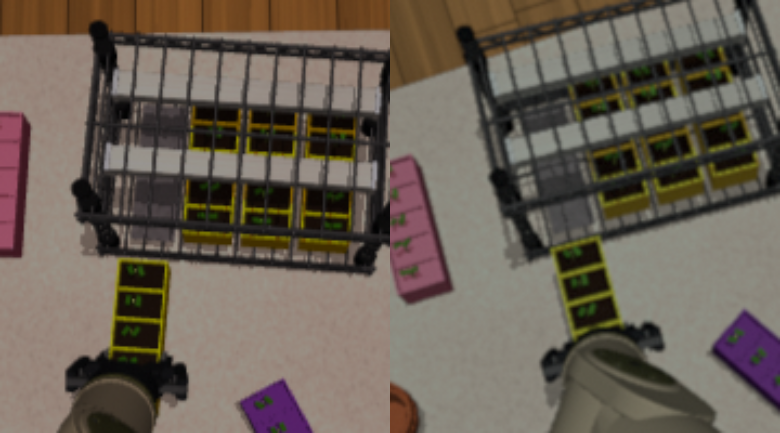

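In the top panel the strip's front corners are at (120,261) and (168,263). Neighbour A's front rim corners are about (183,237) and (236,240). I compare the two laterally.

Run:
```python
from h import *
a=cap('scene');b=cap('top')
yaw=np.radians(-5.2);R=np.array([[np.cos(yaw),-np.sin(yaw)],[np.sin(yaw),np.cos(yaw)]])
def rk(p): return (R.T@(p[:2]-np.array([734.3,-20.9]))).round(1)
zt=48+52
for n,c in(('top',b),('scene',a)):
    f=lambda u,v:(150+u/2.167,70+v/2.167) if n=='top' else (120+(u-390)/2.167,90+v/2.167)
    S_={'top':[(120,261),(168,263),(109,357),(161,360)],'scene':[(553,249),(600,238),(577,333),(622,322)]}[n]
    N_={'top':[(183,237),(236,240)],'scene':[(603,198),(650,185)]}[n]
    P=[ray(c,*f(*p),zt) for p in S_]; print(n,'strip rack xy',[rk(p) for p in P],'yaws',[round(float(np.degrees(np.arctan2((p-q)[1],(p-q)[0]))),1) for p,q in((P[0],P[2]),(P[1],P[3]))])
    print('  neigh',[rk(ray(c,*f(*p),86)) for p in N_])
```

```text
top strip rack xy [array([-135.6,  134.6]), array([-133.7,   77.1]), array([-251.4,  136.2]), array([-250.2,   74.9])] yaws [-6.0, -4.1]
  neigh [array([-97.2,  63. ]), array([-96. ,  -1.5])]
scene strip rack xy [array([-136.9,  135. ]), array([-138.7,   77.4]), array([-244.3,  131.4]), array([-245.8,   77.8])] yaws [-3.3, -5.4]
  neigh [array([-84.4,  61.2]), array([-83.5,   0.8])]
```

```bash
python3 -m inch '[[[0,-0.15,-0.6],[0,0,-0.3],200],[[1.5,-0.14,0],[0,0,0],200],[[1.5,-0.14,0],[0,0,0],200],[[1.5,-0.14,0],[0,0,0],200],[[0,0,0],[0,0,0],200]]'
python3 -m inch '[[[1.5,-0.14,0],[0,0,0],200],[[1.5,-0.14,0],[0,0,0],200],[[1.5,-0.14,0],[0,0,0],200],[[0,0,0],[0,0,0],200]]'
python3 - <<'E'
from h import *
need([.421,-.0383,-.906],[-.0906,-.9959,0],[630,97,54])
a=cap('scene');b=cap('top');w=cap('wrist')
im=np.hstack([cv2.resize(b['frame'][100:250,170:290],(300,375)),cv2.resize(w['frame'],(500,375))])
cv2.imwrite('pics/8.png',im[:,:,::-1])
E
```

```text
time_s: 11.92
tcp_pos: [547.6, 103.8, 54.9]
orientation: [-0.026, 0.84, -0.037, -0.54]
ft_force: [-0.8, -0.3, -3.0]
width: 59.4
time_s: 12.42
tcp_pos: [592.4, 99.5, 54.9]
orientation: [-0.025, 0.84, -0.037, -0.54]
ft_force: [0.4, -0.0, -1.9]
width: 58.9
shift cm [ 3.76 -0.25 -0.09] turn [-0.2 -0.5 -0. ] tcp [592.4  99.5  54.9] q [ 0.05  0.29 -0.41  2.04  0.6   0.51 -2.46] F [ 0.4 -0.  -1.9] w 58.9
```

View pics/8.png

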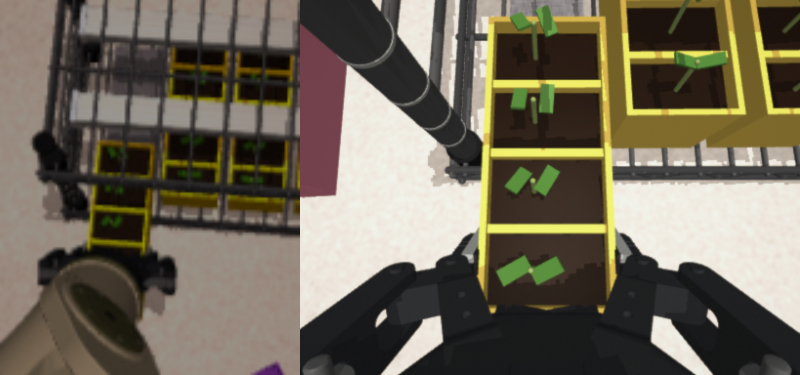

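The strip is entering squarely, clear of the left post (465,160) and neighbour A (625,130). I advance and set it down.

```bash
python3 -m inch '[[[1.2,-0.11,0],[0,0,0],200],[[1.2,-0.11,0],[0,0,0],200],[[1.2,-0.11,0],[0,0,0],200],[[0,0,-0.3],[0,0,0],200],[[0,0,0],[0,0,0],200]]'
python3 -m inch '[[[0,0,-0.2],[0,0,0],200],[[0,0,-0.1],[0,0,0],200],[[0,0,-0.1],[0,0,0],200],[[0,0,0],[0,0,0],200],[[0,0,0],[0,0,0],200]]'
python3 -c "
from h import *
need([.421,-.0383,-.906],[-.0906,-.9959,0],[630,97,47])"
```

```text
time_s: 13.2
tcp_pos: [626.6, 96.4, 51.1]
orientation: [-0.025, 0.84, -0.037, -0.541]
ft_force: [-0.4, 0.4, -2.4]
width: 59.1
time_s: 13.82
tcp_pos: [627.2, 96.5, 48.0]
orientation: [-0.025, 0.84, -0.037, -0.54]
ft_force: [-0.7, 0.4, -1.6]
width: 59.1
shift cm [ 0.28  0.05 -0.1 ] turn [-0.1 -0.5 -0.1] tcp [627.2  96.5  48. ] q [ 0.05  0.36 -0.4   1.96  0.61  0.52 -2.44] F [-0.7  0.4 -1.6] w 59.1
```

```bash
python3 -m inch '[[[0.25,-0.02,0],[0,0,0],200],[[0,0,-0.1],[0,0,0],200],[[0,0,0],[0,0,0],200],[[0,0,0],[0,0,0],200]]'; python3 -m inch '[[[0,0,-0.1],[0,0,0],200],[[0,0,0],[0,0,0],200],[[0,0,0],[0,0,0],200]]'
```

```text
time_s: 14.32
tcp_pos: [630.2, 96.3, 47.4]
orientation: [-0.025, 0.841, -0.037, -0.54]
ft_force: [-1.2, -0.7, 2.4]
width: 59.0
time_s: 14.7
tcp_pos: [630.1, 96.4, 46.9]
orientation: [-0.025, 0.841, -0.037, -0.54]
ft_force: [-6.9, -0.3, 9.9]
width: 59.3
```

```bash
python3 -m inch '[[[0,0,0],[0,0,0],45],[[0,0,0],[0,0,0],45],[[0,0,0],[0,0,0],45]]'; python3 -m inch '[[[-0.4,0.04,0.6],[0,0,0],45],[[-1,0.09,1.7],[0,0,0],45],[[-1.5,0.14,2.5],[0,0,0],45],[[-1.5,0.14,2.5],[0,0,0],45],[[0,0,0],[0,0,0],45]]'
python3 - <<'E'
from h import *
need([.7042,-.064,-.7071],[-.0906,-.9959,0],[520,108,60])
a=cap('scene');b=cap('top');w=cap('wrist')
import pickle;pickle.dump((a,b,w),open('s2.pkl','wb'))
im=np.hstack([cv2.resize(b['frame'][100:250,170:290],(300,375)),cv2.resize(w['frame'],(500,375))])
cv2.imwrite('pics/9.png',im[:,:,::-1])
E
```

```text
time_s: 15.08
tcp_pos: [629.5, 96.3, 45.5]
orientation: [-0.025, 0.84, -0.037, -0.54]
ft_force: [-0.8, -0.9, -0.1]
width: 70.2
time_s: 15.7
tcp_pos: [586.1, 101.1, 121.5]
orientation: [-0.025, 0.841, -0.037, -0.539]
ft_force: [1.2, -0.1, 0.0]
width: 70.3
shift cm [-6.61  0.69 -6.15] turn [ -1.9 -20.2  -0.1] tcp [586.1 101.1 121.5] q [ 0.13  0.18 -0.49  1.99  0.44  0.64 -2.31] F [ 1.2 -0.1  0. ] w 70.3
```

View pics/9.png

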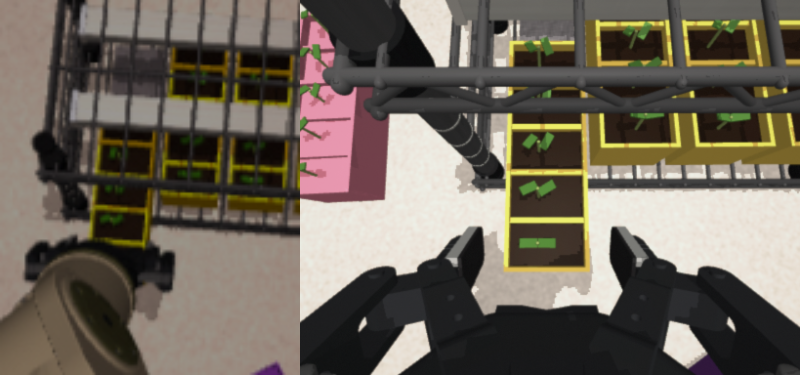

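```bash
python3 - <<'E'
from h import *
import pickle
a,b,w=pickle.load(open('s2.pkl','rb'))
for p in((506,269),(587,269),(511,127),(583,127)): print(p, ray(w,(p[0]-300)*1.024,p[1]*1.024,86).round(1))
for p in((593,152),(681,148)): print('neighbour rim',ray(w,(p[0]-300)*1.024,p[1]*1.024,86).round(1))
E
python3 -m inch '[[[-1.5,0.14,0.5],[0,0,0],255],[[-1.5,0.14,0],[0,0,0],255],[[-1.5,0.14,0],[0,0,0],255],[[-1.2,0.11,0],[0,0,0],255],[[-0.5,0,0],[0,0,0],255]]'
```

```text
(506, 269) [565.4 131.1  86. ]
(587, 269) [560.4  74.8  86. ]
(511, 127) [669.8 120.6  86. ]
(583, 127) [664.8  65.8  86. ]
neighbour rim [644.4  60.6  86. ]
neighbour rim [641.5  -5.7  86. ]
time_s: 16.48
tcp_pos: [522.8, 105.8, 123.9]
orientation: [-0.025, 0.84, -0.037, -0.54]
ft_force: [-0.2, 0.5, 0.1]
width: 0.1
```

```bash
python3 -m inch '[[[0,0.1,-2.2],[0,0,0],255],[[0,0,-2.2],[0,0,0],255],[[0,0,-2.2],[0,0,0],255],[[1,-0.09,0],[0,0,0],255],[[0,0,0],[0,0,0],255]]'
python3 -m inch '[[[1,-0.09,0],[0,0,0],255],[[0.6,-0.05,0],[0,0,0],255],[[0.6,-0.05,0],[0,0,0],255],[[0.6,-0.05,0],[0,0,0],255],[[0,0,0],[0,0,0],255]]'
python3 -c "
from h import *
need([.421,-.0383,-.906],[-.0906,-.9959,0],[620,98,58])
w=cap('wrist','10.png')"
```

```text
time_s: 17.1
tcp_pos: [535.1, 105.9, 58.9]
orientation: [-0.025, 0.841, -0.037, -0.54]
ft_force: [-0.2, -1.0, 0.1]
width: 0.2
time_s: 17.73
tcp_pos: [562.1, 103.3, 57.9]
orientation: [-0.025, 0.84, -0.037, -0.54]
ft_force: [-0.1, -0.0, -0.1]
width: 0.1
shift cm [ 5.79 -0.53  0.01] turn [-0.2 -0.5 -0.1] tcp [562.1 103.3  57.9] q [ 0.09  0.23 -0.47  2.1   0.61  0.51 -2.5 ] F [-0.1 -0.  -0.1] w 0.1
```

View pics/10.png

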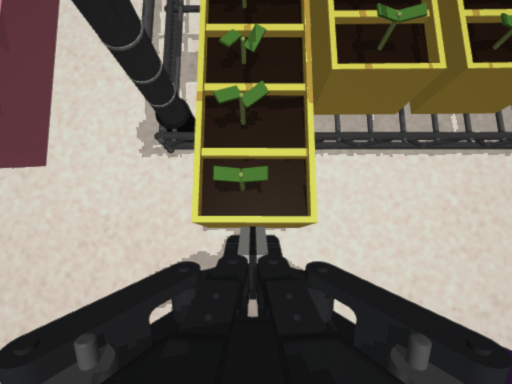

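The fingertips at (252,240) sit just behind the middle of the strip's end (255,225). I push part way.

```bash
python3 -m inch '[[[0.8,-0.07,0],[0,0,0],255],[[0.8,-0.07,0],[0,0,0],255],[[0.8,-0.07,0],[0,0,0],255],[[0.8,-0.07,0],[0,0,0],255],[[0,0,0],[0,0,0],255]]'
python3 -m inch '[[[0.8,-0.07,0],[0,0,0],255],[[0.6,-0.05,0],[0,0,0],255],[[0,0,0],[0,0,0],255]]'
python3 - <<'E'
from h import *
need([.7042,-.064,-.7071],[-.0906,-.9959,0],[600,99,58])
w=cap('wrist')
hsv=cv2.cvtColor(w['frame'],cv2.COLOR_RGB2HSV)
m=cv2.inRange(hsv,(20,120,60),(35,255,255))
for r in (100,150,200,210): print(r,[g[[0,-1]].tolist() for g in np.split(x:=np.where(m[r])[0],np.where(np.diff(x)>3)[0]+1) if len(g)>2])
print('col255 yellow rows',np.where(m[:,255])[0][-12:])
E
```

```text
time_s: 18.4
tcp_pos: [594.6, 100.4, 58.0]
orientation: [-0.025, 0.84, -0.037, -0.54]
ft_force: [-0.4, -0.3, 0.6]
width: 0.2
time_s: 18.77
tcp_pos: [608.3, 99.3, 58.0]
orientation: [-0.025, 0.84, -0.037, -0.54]
ft_force: [0.4, -0.2, 0.2]
width: -0.1  File "<stdin>", line 6
SyntaxError: assignment expression cannot be used in a comprehension iterable expression
```

```bash
cat > edge.py <<'E'
from h import *
w=cap('wrist')
hsv=cv2.cvtColor(w['frame'],cv2.COLOR_RGB2HSV)
m=cv2.inRange(hsv,(20,120,60),(35,255,255))
for r in (80,120,160,190,210):
    x=np.where(m[r])[0]; print(r,[g[[0,-1]].tolist() for g in np.split(x,np.where(np.diff(x)>3)[0]+1) if len(g)>2])
x=np.where(m[:,230])[0]; print('col230',[g[[0,-1]].tolist() for g in np.split(x,np.where(np.diff(x)>2)[0]+1) if len(g)])
E
python3 edge.py; python3 -c "
from h import *
need([.7042,-.064,-.7071],[-.0906,-.9959,0],[600,99,58])"
```

```text
80 [[198, 206], [304, 338], [430, 475]]
120 [[197, 205], [305, 341], [436, 481]]
160 [[195, 203], [306, 511]]
190 [[192, 202], [307, 316]]
210 [[193, 201], [308, 316]]
col230 [[23, 24], [82, 86], [147, 158], [215, 226]]
shift cm [-0.81 -0.03  0.  ] turn [ -2.  -20.4  -0.1] tcp [608.1  99.3  58. ] q [ 0.1   0.32 -0.46  2.    0.62  0.54 -2.46] F [-0.2  0.1  0.3] w -0.1
```

```bash
python3 -m inch '[[[-1,0.09,0],[0,0,0],255],[[0,0,0],[-0.7,-6,0],255],[[0,0,0],[-0.7,-6,0],255],[[0.5,-0.04,0],[0,0,0],255],[[0,0,0],[0,0,0],255]]'
python3 -c "
from h import *
need([.6095,-.0554,-.79],[-.0906,-.9959,0],[645,94.5,56])"
```

```text
time_s: 19.45
tcp_pos: [604.1, 98.0, 53.7]
orientation: [-0.016, 0.876, -0.043, -0.48]
ft_force: [-0.1, 0.1, -0.5]
width: -0.2
shift cm [ 4.09 -0.35  0.23] turn [ 0.2 -5.2  0.1] tcp [604.1  98.   53.7] q [-0.22  0.26 -0.15  2.14  0.9   0.36 -2.81] F [-0.1  0.1 -0.5] w -0.2
```

```bash
python3 -m inch '[[[0.4,0.06,0.2],[0,0,0],255],[[0.6,-0.05,0],[0,0,0],255],[[0.6,-0.05,0],[0,0,0],255],[[0.6,-0.05,0],[0,0,0],255],[[0,0,0],[0,0,0],255]]'
python3 edge.py; python3 -c "
from h import *
need([.6095,-.0554,-.79],[-.0906,-.9959,0],[645,94.5,56])"
```

```text
time_s: 20.08
tcp_pos: [626.1, 95.8, 54.9]
orientation: [-0.017, 0.876, -0.044, -0.48]
ft_force: [0.7, -0.3, 0.1]
width: 0.1
80 [[198, 205], [296, 329], [413, 454]]
120 [[195, 203], [299, 511]]
160 [[192, 200], [301, 338], [431, 477]]
190 [[190, 198], [303, 511]]
210 [[187, 313]]
col230 [[0, 7], [97, 100], [145, 157], [208, 233]]
shift cm [ 1.92 -0.13  0.12] turn [ 0.3 -5.2  0.2] tcp [625.8  95.8  54.8] q [-0.2   0.29 -0.16  2.08  0.87  0.37 -2.75] F [-0.1 -0.  -0.2] w 0.0
```

```bash
python3 -m inch '[[[0.4,-0.03,0],[0,0,0],255],[[0.4,-0.03,0],[0,0,0],255],[[0.2,-0.02,0],[0,0,0],255],[[0,0,0],[0,0,0],255]]'
python3 - <<'E'
from h import *
w=cap('wrist')
cv2.imwrite('pics/11.png',w['frame'][:,:,::-1])
E
```

```text
time_s: 20.62
tcp_pos: [635.7, 95.3, 54.9]
orientation: [-0.016, 0.876, -0.044, -0.48]
ft_force: [-0.2, -0.9, 0.7]
width: -0.1
```

View pics/11.png

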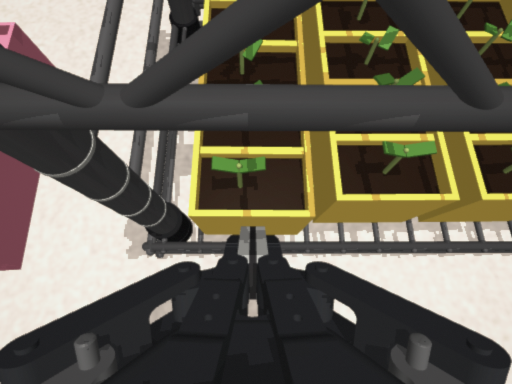

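The strip's end rim is at v≈222 and the neighbour's at v≈208, so there is roughly 6–9 mm to go. From here I use fine steps and watch the force.

```bash
python3 -m inch '[[[0.1,-0.01,0],[0,0,0],255],[[0.1,-0.01,0],[0,0,0],255],[[0.1,-0.01,0],[0,0,0],255],[[0.1,-0.01,0],[0,0,0],255],[[0,0,0],[0,0,0],255]]' | grep -E 'tcp|force'
python3 -m inch '[[[0.1,-0.01,0],[0,0,0],255],[[0,0,0],[0,0,0],255]]' | grep -E 'tcp|force'
```

```text
tcp_pos: [639.6, 95.0, 55.0]
ft_force: [-2.5, 0.2, 0.7]
tcp_pos: [640.6, 94.8, 55.0]
ft_force: [-1.9, -0.4, -0.3]
```

```bash
python3 -m inch '[[[0.1,-0.01,0],[0,0,0],255],[[0,0,0],[0,0,0],255]]' | grep -E 'tcp|force'
```

```text
tcp_pos: [641.6, 94.7, 55.0]
ft_force: [-1.3, 0.3, 1.0]
```

```bash
python3 -m inch '[[[0.1,-0.01,0],[0,0,0],255],[[0,0,0],[0,0,0],255]]' | grep -E 'tcp|force'
```

```text
tcp_pos: [642.6, 94.7, 55.0]
ft_force: [-2.5, 0.4, 0.7]
```

```bash
for i in 1; do python3 -m inch '[[[0.07,-0.01,0],[0,0,0],255],[[0,0,0],[0,0,0],255]]' | grep -E 'tcp|force'; done
```

```text
tcp_pos: [643.3, 94.5, 55.0]
ft_force: [-2.3, 1.3, 1.7]
```

```bash
python3 -m inch '[[[0.07,0,0],[0,0,0],255],[[0,0,0],[0,0,0],255]]' | grep -E 'tcp|force'
```

```text
tcp_pos: [644.0, 94.5, 55.0]
ft_force: [-1.8, 0.5, 0.7]
```

```bash
python3 -m inch '[[[0.07,-0.01,0],[0,0,0],255],[[0,0,0],[0,0,0],255]]' | grep -E 'tcp|force'
```

```text
tcp_pos: [644.6, 94.4, 55.0]
ft_force: [-2.9, -0.1, 1.8]
```

```bash
python3 -m inch '[[[0.07,-0.01,0],[0,0,0],255],[[0,0,0],[0,0,0],255]]' | grep -E 'tcp|force'
```

```text
tcp_pos: [645.3, 94.3, 54.9]
ft_force: [-2.6, -0.0, 1.8]
```

```bash
python3 -m inch '[[[0.07,-0.01,0],[0,0,0],255],[[0,0,0],[0,0,0],255]]' | grep -E 'tcp|force'
```

```text
tcp_pos: [645.7, 94.3, 54.9]
ft_force: [-6.6, 1.5, 4.2]
```

```bash
python3 -m inch '[[[0.07,-0.01,0],[0,0,0],255],[[0,0,0],[0,0,0],255]]' | grep -E 'tcp|force'
```

```text
tcp_pos: [645.9, 94.3, 54.8]
ft_force: [-12.1, -0.3, 8.6]
```

```bash
python3 edge.py
```

```text
80 [[199, 206], [297, 330], [414, 454]]
120 [[299, 334], [423, 466]]
160 []
190 []
210 [[189, 344], [443, 492]]
col230 [[39, 42], [98, 101], [151, 154], [210, 234]]
```

The force rose from about 2.5 to 12 N, so the strip is against the ledge. I withdraw and check.

```bash
python3 -m inch '[[[-0.4,0.04,0],[0,0,0],255],[[-1.5,0.14,0],[0,0,0],255],[[-2.5,0.2,0],[0,0,0],255],[[-2,0.2,1],[1.4,10,0],255],[[-2,0.2,2],[0,0,0],255]]'
python3 -m inch '[[[-2,0.2,2],[0,0,0],255],[[0,0,0],[0,0,0],255]]'
python3 - <<'E'
from h import *
need([.421,-.0383,-.906],[-.0906,-.9959,0],[535,106,100])
b=cap('top');w=cap('wrist')
import pickle;pickle.dump((b,w),open('s3.pkl','wb'))
im=np.hstack([cv2.resize(b['frame'][100:220,180:300],(288,384)),w['frame']])
cv2.imwrite('pics/12.png',im[:,:,::-1])
E
```

```text
time_s: 24.22
tcp_pos: [573.7, 93.6, 80.6]
orientation: [-0.017, 0.851, -0.052, -0.522]
ft_force: [-0.3, 0.9, 0.9]
width: 0.0
time_s: 24.48
tcp_pos: [553.8, 96.2, 102.0]
orientation: [-0.017, 0.852, -0.051, -0.52]
ft_force: [-0.4, -1.1, -0.4]
width: 0.2
shift cm [-1.88  0.98 -0.2 ] turn [1.6 2.1 0.8] tcp [553.8  96.2 102. ] q [-0.1   0.11 -0.29  2.13  0.53  0.55 -2.46] F [-0.4 -1.1 -0.4] w 0.2
```

View pics/12.png

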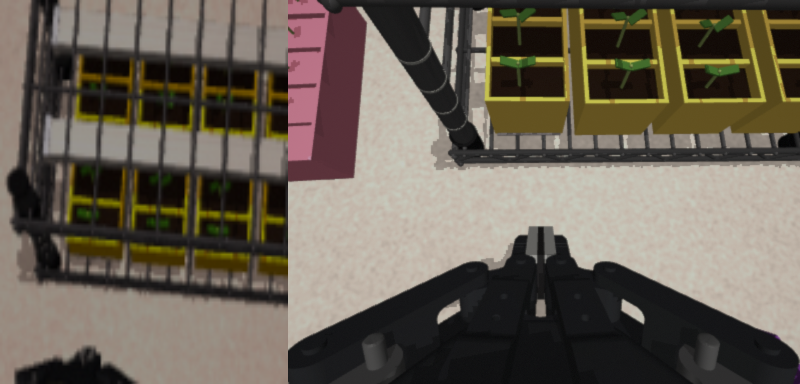

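Run:
```python
from h import *
import pickle
b,w=pickle.load(open('s3.pkl','rb'))
yaw=np.radians(-5.2);R=np.array([[np.cos(yaw),-np.sin(yaw)],[np.sin(yaw),np.cos(yaw)]])
rk=lambda p:(R.T@(p[:2]-np.array([734.3,-20.9]))).round(1)
for p in((486,102),(568,103),(575,104),(666,102),(675,104),(766,101)): print('rim',p,rk(ray(w,p[0]-288,p[1],86)))
for p in((491,133),(564,131),(579,135),(659,133)): print('foot',p,rk(ray(w,p[0]-288,p[1],34)))
hsv=cv2.cvtColor(w['frame'],cv2.COLOR_RGB2HSV);m=cv2.inRange(hsv,(20,110,50),(35,255,255))
for r in(100,106,115,125):
    x=np.where(m[r])[0];print(r,[(g[[0,-1]]+288).tolist() for g in np.split(x,np.where(np.diff(x)>1)[0]+1) if len(g)>2])
for c in(505,530,555,595,620,650,700,720):
    y=np.where(m[:,c-288])[0];print(c,y[-1],rk(ray(w,c-288,y[-1]+.5,34)))
```

```text
rim (486, 102) [-92. 137.]
rim (568, 103) [-92.9  79.2]
rim (575, 104) [-93.6  74.2]
rim (666, 102) [-92.1   8.8]
rim (675, 104) [-93.7   2.4]
rim (766, 101) [-91.4 -64.6]
foot (491, 133) [-90.9 141.6]
foot (564, 131) [-89.2  76.2]
foot (579, 135) [-93.2  62.9]
foot (659, 133) [-91.5 -10. ]
100 [[485, 569], [573, 799]]
106 [[487, 568], [573, 799]]
115 [[490, 566], [574, 799]]
125 [[492, 563], [574, 647], [652, 799]]
505 132 [-90.5 129.1]
530 132 [-90.6 106.8]
555 132 [-90.7  84.4]
595 134 [-92.7  48.4]
620 134 [-92.8  25.7]
650 122 [-81.1  -2.8]
700 133 [-92.1 -47.7]
720 131 [-90.2 -66.5]
```

```bash
python3 -c "
from bench import bot
print(bot.sign_off())"
```

```text
the job is handed in; nothing more can be done
None
```

The yellow strip is in the empty left row and against the back ledge, and the job is handed in at about 24.5 s of the 64 s allowed.

**What I did:** I gripped the strip across its width with the tool tilted 25° and lifted it level. I turned it about 78° and set it down partly in on the deck. Then I pushed it back with closed fingers in steps of 1 mm or less.

**Ledge contact:** The wrist force rose from about 2.5 N of sliding friction to about 12 N, then I stopped and withdrew.

**Last checks (wrist camera):**
- The strip's near end is at x ≈ -90.6 mm in the rack frame, the same at three points, so it is home and square.
- Its middle is at y ≈ 108 mm, the row's nominal centre.
- It stands flat.
- The neighbours' near ends read about -92 mm, which fits an undisturbed position.
- The hand was clear of everything.

**What did not go to plan:**
- A first approach with a 45° tilt lined up with the strip, but it could not have reached the rack pose because joint 4 was at its limit. I backed off and re-gripped at 25° before lifting anything.
- Neighbour A's lateral position disagreed by up to 5 mm between views, as did the rack frame. That is inside the 12 mm tolerance.
- I did not re-measure the bottle and pots at the end; the hand never went near them.

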